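Refit and fill the crisper drawer

TASK

The fridge's crisper drawer has just been washed. First slide every blue divider from the drying stand all the way down into a slot of the drawer, each in a slot of its own (any slots that let you keep the fruit tubs apart); then stand all the fruit tubs from the counter on the drawer's floor so that no two share a compartment; last, slide the black vent slider on the drawer's ledge level with the green mark. Leave the jar, bowl and carton alone.

Things in the scene. Friction and masses are not known exactly. Their poses are not given: they have to be found in the camera images.
- crisper: clear open-topped fridge drawer, white floor and rim, fixed; inside 120 mm (its x) by 336 mm (its y), walls 5 mm, floor top at z = 5 mm, rim z = 76 mm. Origin: centre of underside, z up. On its -x side a white ledge (200 mm along y, x -125 to -65 mm, top z = 46 mm) carries the vent slider. Dividers split it along y into compartments; its three slots lie 84 mm apart at y = -84, 0, 84 mm
- slot0 (a point): slot at the drawer's y = -84 mm, lying along its x: a 9 mm wide groove between white ribs that stand 8 mm out of both long walls, down to the floor, flared to about 13 mm at the rib tops (z = 76 mm). A divider has 1.5 mm play each way across it, 2 mm endways. Point: on the drawer's floor, mid slot, where the centre of a seated divider's lower edge rests; axes as the drawer's
- slot1 (a point): slot at the drawer's y = 0 mm, lying along its x: a 9 mm wide groove between white ribs that stand 8 mm out of both long walls, down to the floor, flared to about 13 mm at the rib tops (z = 76 mm). A divider has 1.5 mm play each way across it, 2 mm endways. Point: on the drawer's floor, mid slot, where the centre of a seated divider's lower edge rests; axes as the drawer's
- slot2 (a point): slot at the drawer's y = 84 mm, lying along its x: a 9 mm wide groove between white ribs that stand 8 mm out of both long walls, down to the floor, flared to about 13 mm at the rib tops (z = 76 mm). A divider has 1.5 mm play each way across it, 2 mm endways. Point: on the drawer's floor, mid slot, where the centre of a seated divider's lower edge rests; axes as the drawer's
- stand: low wooden drying stand, fixed, 210 mm (its x) by 130 mm (its y), base top at z = 12 mm; three slots at x = -66, 0 and +66 mm, each running along its y between pairs of 35 mm high wooden posts (tops at z = 47 mm) at y = +-45 mm. A divider in a slot stands on the base top with its width along the stand's y. Origin: centre of its underside
- divider0: divider, one of up to three alike (may be absent): flat blue slab 116 mm wide (its x), 6 mm thick (its y), 70 mm tall (its z), with an orange grip tab centred on its upper edge: 44 mm along x, 12 mm thick along y, z = 68 to 96 mm. Origin: centre of the slab's lower edge, z up. About 110 g. Starts upright in the drying stand. The same turned half round
- divider1: divider, one of up to three alike (may be absent): flat blue slab 116 mm wide (its x), 6 mm thick (its y), 70 mm tall (its z), with an orange grip tab centred on its upper edge: 44 mm along x, 12 mm thick along y, z = 68 to 96 mm. Origin: centre of the slab's lower edge, z up. About 110 g. Starts upright in the drying stand. The same turned half round
- divider2: divider, one of up to three alike (may be absent): flat blue slab 116 mm wide (its x), 6 mm thick (its y), 70 mm tall (its z), with an orange grip tab centred on its upper edge: 44 mm along x, 12 mm thick along y, z = 68 to 96 mm. Origin: centre of the slab's lower edge, z up. About 110 g. Starts upright in the drying stand. The same turned half round
- tub_red: round covered tub of cut fruit with a red body, white lid and red dot on top (may be absent), loose, upright; straight-sided, 60 mm diameter, 64 mm tall (65 with the dot), about 200 g and heavy at the bottom. Origin: centre of its underside, z up
- tub_green: round covered tub of cut fruit with a green body, white lid and green dot on top (may be absent), loose, upright; straight-sided, 60 mm diameter, 64 mm tall (65 with the dot), about 200 g and heavy at the bottom. Origin: centre of its underside, z up
- tub_yellow: round covered tub of cut fruit with a yellow body, white lid and yellow dot on top (may be absent), loose, upright; straight-sided, 60 mm diameter, 64 mm tall (65 with the dot), about 200 g and heavy at the bottom. Origin: centre of its underside, z up
- vent (a joint): the vent slider's travel: 0 to 0.11 m, growing toward the drawer's +y; stays where it is left; friction about 1.5 N
- vent_top (a point): centre of the top of the black slider grip, a block 28 mm (drawer's x) by 20 mm (drawer's y) by 40 mm tall, reaching down 40 mm from this point to a grey track 40 mm wide, 14 mm high, 160 mm long along the drawer's y
- mark: green pointer 6 mm wide (y) and 14 mm high on a green foot 16 mm wide (y), on the ledge at the robot's side of the track; its centre line shows where the middle of the slider grip must stand along the drawer's y. Origin: centre of its underside; axes as the drawer's. Fixed
- jar: amber jar with brass lid, 68 mm diameter, 100 mm tall; bystander. Origin: centre of underside
- bowl: white bowl, 110 mm diameter, 45 mm tall; bystander. Origin: centre of underside
- carton: white and blue drink carton, 70 x 70 x 137 mm; bystander. Origin: centre of underside

How it is judged:
By the outcome, as a careful person would: the job done as asked, in the order asked, and still so for the second after the job is handed in, with the robot touching nothing.
Of divider0, divider1, divider2 only 2 to 3 are there at a start; the rules pass over those that are not, and their reading is None.
Of tub_red, tub_green, tub_yellow only 2 to 3 are there at a start; the rules pass over those that are not, and their reading is None.
At some moment in a run one of tub_red, tub_green, tub_yellow may be knocked a few centimetres aside while the robot is not near it.
It also fails if it takes over 210 s, if anything falls off the work surface, if the arm or the gripper's body presses on something with over 40 N, if the wrist force passes 120 N, or if a joint passes its speed limit or range.

ROBOT

A 7-joint arm with a two-finger parallel gripper is mounted at the origin on the work surface. World frame = base frame: x ahead of the robot, y to its left, z up, the work surface at z = 0. Lengths are in m, angles in degrees, forces in N, time in s.
With the tool pointing down it reaches from about 0.425 to 0.875 m from the base axis. Payload 4.7 kg.
Tool frame: the origin (TCP) lies at the centre of the arm's flange, where the gripper is bolted on; the fingertips stand 182 mm ahead of it and the grasp point (between the pads) lies 164 mm ahead of it (env.grip_depth is the distance from the TCP to the grasp point, in m); z points along the fingers, y is the line along which they close (so a half turn about z gives the same grasp; the last joint's range is limited). The gripper opens to 87 mm and grips with 3 to 60 N. Pads are 19 mm wide; open, the fingers measure 117 mm over their backs; the gripper's body (75 mm by 190 mm) begins 51 mm behind the grasp point.
Start: joints at [-73.734, 18.392, -4.016, 83.108, 1.295, 78.541, -3.26], TCP at [0.173, 0.626, 0.405] pointing down, gripper open.
Joint ranges: [-163.93, 163.93], [-17.29, 119.83], [-79.2, 71.16], [3.27, 140.29], [-89.18, 269.18], [5.43, 117.66], [-154.24, 154.24]. Speed limits (degrees/s): [147.25, 147.25, 180, 180, 180, 180, 180].

INTERFACE

Orientations are given as [roll, pitch, yaw] about the fixed x, y, z axes, in that order (R = Rz(yaw) Ry(pitch) Rx(roll)).
In Python, from cell import env gives the robot as it stands. The module is installed in compiled form; this text tells all that it offers.
- The arm moves only by the tool send_rows, never from a script. Its arguments are lists of equal length, an entry for each row: "xyz": the shift along the tool's x, y, z in m, a list of three; "rotation": the turn, a rotation vector about the tool's x, y, z in rad, a list of three; "jaw": the opening, from 0 (shut) to 1 (fully open). A call has 1 to 20 rows; each row shifts and turns the commanded pose from where the row before left it, along the tool's axes as they then stand; what a row does not reach is not made up. A row lasts 1/10 s, in which the tool goes at most 50 mm and 8.59 degrees, less where a joint would pass 70% of its speed; a pose out of reach is approached as far as the arm can. A call is refused whole if a number of a shift passes 0.05 or a number of a turn 0.15, either way. A call with a gripper value outside its range is refused whole. The fingers move at their own pace and stop on an object; "newtons" is the grip in N (left out, the last holds). Time passes only in rows, so rows that do not move let the fingers close. It gives the time, the measured TCP pose, the force, the opening and the grip force at its end, in the units of the state.
- env.get_obs(): the state, without advancing time (a new reading comes with each control period).
- env.read_camera(name): name is "scene" or "top" or "wrist"; returns a dict with "image" (480x640x3 uint8, blue, green, red), "fx", "fy", "cx", "cy" (pixels), "R" (3x3) and "t" (3): a world point X has camera coordinates R X + t. Camera axes: x right, y down, z forward; pixel columns grow to the right and rows downward; lengths in m; the calibration is good to about 2 mm. A picture is of the moment at which its call begins. There is no depth.
- env.sign_off(): hands the job in; it is judged then, once.
The state is a dict: "time_s": time; "qpos": joint angles; "joint_velocities": joint speeds; "effort": joint torques, N m; "tool_pos": TCP position; "tool_rot": TCP orientation; "force": force on the tool from outside, world axes, zero at the start; "wrist_torque": the same for the moment, N m; "grip_width": finger opening in m; "grasp_force": force on a finger pad.
Only numpy, scipy, OpenCV 4.12 (cv2) and the standard library are available. Lean on these libraries where they do the work, as an engineer would, in place of code of your own. Each camera call takes 0.05 s, during which the arm holds its last target. There are 200 camera calls.

## Working session

There is one attempt and no reset: what is moved stays moved. The work goes in short steps, Python scripts to look and compute and a tool call to move; the robot and the scene stay as the last step left them, time stands still between calls to the robot, and variables do not carry over. Pictures are saved under pics/ and viewed, at most 17 in all, crops included, and the job is handed in when it is done.

Besides the shell and the picture viewer there is one more tool, called after "Call:" as name(argument=value, ...) on one line, values as JSON. send_rows: Moves the arm, as the interface text tells. Its arguments: {"type":"object","properties":{"xyz":{"type":"array"},"rotation":{"type":"array"},"jaw":{"type":"array"},"newtons":{"type":"number"}},"required":["xyz","rotation","jaw"]}

```bash
mkdir -p pics; python3 - <<'E'
from cell import env
import cv2,numpy as np
o=env.get_obs();print({k:np.round(v,3).tolist() for k,v in o.items()})
for n in("scene","top"):
    c=env.read_camera(n);cv2.imwrite(f"pics/{n}0.png",c["image"])
    print(n,c["fx"],c["fy"],c["cx"],c["cy"],np.round(c["R"],4).tolist(),np.round(c["t"],4).tolist())
E
```

```text
{'time_s': 0.0, 'qpos': [-73.736, 18.44, -4.017, 83.174, 1.295, 78.541, -3.262], 'joint_velocities': [0.054, 0.073, -0.071, 0.016, 0.029, -0.048, 0.029], 'effort': [0.0, -49.129, -0.404, -31.252, -0.064, 0.044, 0.0], 'tool_pos': [0.173, 0.626, 0.404], 'tool_rot': [-179.89, 0.005, 164.545], 'force': [0.275, -0.421, -0.459], 'wrist_torque': [-0.034, 0.009, 0.001], 'grasp_force': 0.0, 'grip_width': 0.087}
scene 531.2232978054141 531.2232978054141 314.80529178650374 240.5111441289282 [[-0.0467, 0.9988, 0.0139], [0.7959, 0.0457, -0.6037], [-0.6036, -0.0171, -0.7971]] [0.027, -0.4054, 1.6425]
top 457.44586586005937 457.44586586005937 319.4180451380242 237.79958100636608 [[-0.01, -0.9999, -0.0009], [-0.9944, 0.0101, -0.1048], [0.1048, -0.0001, -0.9945]] [0.0128, 0.5938, 0.896]
```

View pics/scene0.png

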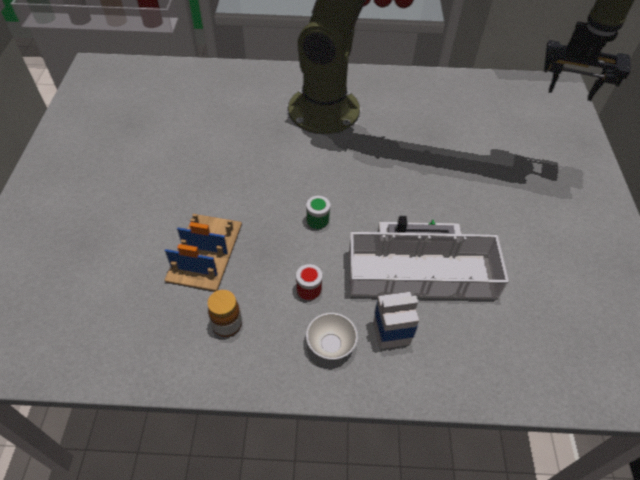

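View pics/top0.png

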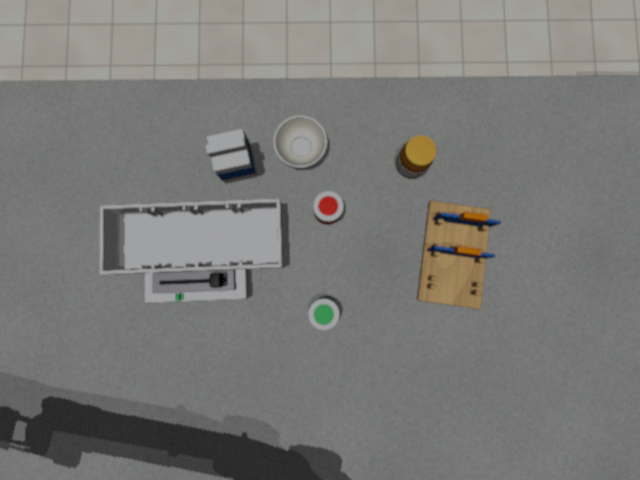

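The views show two dividers (orange tabs near top-view pixels (474,217) and (469,252)), red and green tubs at (328,206) and (323,314), and the drawer spanning about (101–281, 200–273). The slider is at (218,280) and the green mark at (180,296).

```bash
cat > h.py <<'E'
from cell import env
import cv2,numpy as np
def cam(n): return env.read_camera(n)
def ray(c,uv,z):
    d=c["R"].T@np.array([(uv[0]-c["cx"])/c["fx"],(uv[1]-c["cy"])/c["fy"],1]); o=-c["R"].T@c["t"]
    return o+d*(z-o[2])/d[2]
def proj(c,X):
    p=c["R"]@np.array(X)+c["t"]; return np.array([c["fx"]*p[0]/p[2]+c["cx"],c["fy"]*p[1]/p[2]+c["cy"]])
def blobs(c,lo,hi,amin=20):
    m=cv2.inRange(cv2.cvtColor(c["image"],cv2.COLOR_BGR2HSV),np.array(lo),np.array(hi))
    n,l,s,ce=cv2.connectedComponentsWithStats(m)
    return [(s[i,4],ce[i],l==i) for i in range(1,n) if s[i,4]>=amin]
def rect(m): return cv2.minAreaRect(np.argwhere(m)[:,::-1].astype(np.float32))
COL=dict(orange=((8,150,120),(18,255,255)),green=((60,120,60),(80,255,255)),red=((0,180,100),(4,255,255)),blue=((105,130,50),(125,255,255)))
E
python3 - <<'E'
from h import *
Z=dict(orange=.108,green=.065,red=.065,blue=.082)
for n in("top","scene"):
    c=cam(n)
    for k,(lo,hi) in COL.items():
        for a,ce,m in blobs(c,lo,hi,12):
            r=rect(m); b=cv2.boxPoints(r)
            print(n,k,a,ce.round(1),np.round(r[1],1),ray(c,ce,Z[k]).round(4),[ray(c,p,Z[k])[:2].round(4).tolist() for p in b] if k in("orange","blue") else "")
    if n=="top":
        cv2.imwrite("pics/crop1.png",cv2.resize(c["image"][190:310,90:290],None,fx=4,fy=4,interpolation=cv2.INTER_CUBIC))
        cv2.imwrite("pics/crop2.png",cv2.resize(c["image"][190:315,400:510],None,fx=4,fy=4,interpolation=cv2.INTER_CUBIC))
E
```

```text
top orange 154 [475.3 215.5] [23.5  6.6] [ 0.6247 -0.2846  0.108 ] [[0.6217, -0.262], [0.6342, -0.2643], [0.6274, -0.3074], [0.6151, -0.3051]]
top orange 151 [469. 250.] [23.3  6.6] [ 0.5603 -0.2699  0.108 ] [[0.5572, -0.248], [0.5694, -0.2502], [0.5629, -0.2928], [0.5507, -0.2904]]
top green 29 [178.8 296.6] [4. 6.] [0.4791 0.279  0.065 ] 
top green 264 [323.3 314.1] [18. 17.] [0.4431 0.0008 0.065 ] 
top red 227 [328.  205.4] [15. 16.] [ 0.6541 -0.0106  0.065 ] 
top blue 64 [450.  215.9] [18.2  3.4] [ 0.6284 -0.2448  0.082 ] [[0.6279, -0.2269], [0.6344, -0.2281], [0.629, -0.2626], [0.6225, -0.2614]]
top blue 45 [492.3 221.7] [12.8  3.9] [ 0.6162 -0.3256  0.082 ] [[0.6142, -0.3132], [0.6218, -0.3148], [0.6174, -0.3389], [0.6099, -0.3373]]
top blue 72 [443.7 249.1] [19.2  4.2] [ 0.5643 -0.2303  0.082 ] [[0.5627, -0.211], [0.5707, -0.2122], [0.5661, -0.2485], [0.5581, -0.2473]]
top blue 35 [487.  255.1] [ 2. 12.] [ 0.5521 -0.3124  0.082 ] [[0.5543, -0.3011], [0.5541, -0.3239], [0.5503, -0.3237], [0.5505, -0.3009]]
scene orange 85 [198.8 225. ] [18.4  4.6] [ 0.562  -0.2694  0.108 ] [[0.
[... 488 characters left out ...]
.065 ] 
scene green 112 [317.9 203.7] [10. 12.] [4.435e-01 4.000e-04 6.500e-02] 
scene red 149 [308.8 274.4] [12. 14.] [ 0.655  -0.0108  0.065 ] 
scene blue 339 [202.  238.9] [48.3 15.9] [ 0.5821 -0.2627  0.082 ] [[0.5984, -0.3215], [0.5525, -0.3244], [0.5711, -0.2094], [0.6162, -0.2091]]
scene blue 358 [191.3 261.3] [48.6 15.7] [ 0.6461 -0.2755  0.082 ] [[0.6591, -0.3358], [0.6166, -0.3387], [0.6345, -0.2264], [0.6762, -0.2259]]
scene blue 44 [408.5 332.5] [8. 9.] [0.7975 0.2019 0.082 ] [[0.7879, 0.1912], [0.7868, 0.2099], [0.8052, 0.2087], [0.8062, 0.1902]]
scene blue 85 [391.4 334.9] [ 8.1 18.9] [0.805  0.1666 0.082 ] [[0.7994, 0.1474], [0.7916, 0.1862], [0.8097, 0.1875], [0.8174, 0.149]]
```

View pics/crop1.png

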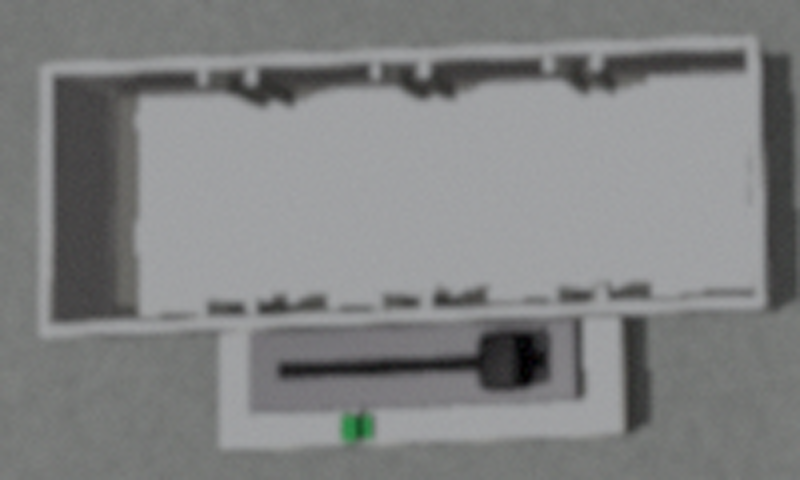

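View pics/crop2.png

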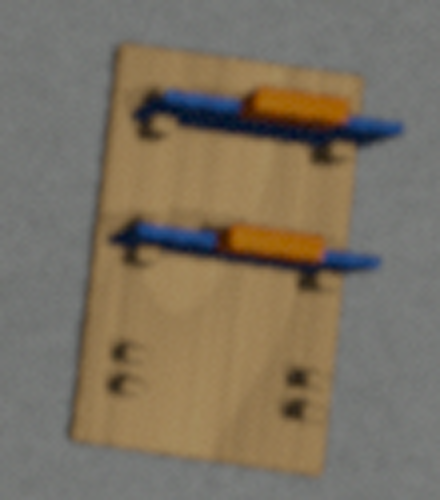

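The crops show rib-top pairs on the far wall at crop x 203/251, 376/423 and 549/596. The slider grip is at about (500,360) and the mark at (358,427); both dividers stand upright.

```bash
python3 - <<'E'
from h import *
c=cam("top"); P=lambda u,v,z,ox=90,oy=190: ray(c,((u+.5)/4-.5+ox,(v+.5)/4-.5+oy),z)[:2]
K=np.array([P(40,65,.076),P(757,37,.076),P(768,307,.076),P(40,335,.076)])
# sub-pixel: rim mask in full image, scaled
print("corners",K.round(4).tolist(),"ctr",K.mean(0).round(4))
y=(K[0]-K[1]+K[3]-K[2])/2;x=(K[0]-K[3]+K[1]-K[2])/2
print(np.linalg.norm(y),np.linalg.norm(x),"yaw",np.degrees(np.arctan2(-y[0],y[1])),np.degrees(np.arctan2(x[1],x[0])))
yaw=np.arctan2(-y[0],y[1]);R=np.array([[np.cos(yaw),-np.sin(yaw)],[np.sin(yaw),np.cos(yaw)]])
for n,a,b,v in(("s2",203,251,77),("s1",376,423,71),("s0",549,596,64)):
    print(n,(R.T@(P((a+b)/2,v,.076)-K.mean(0))).round(4))
for n,uv,z in(("ledgeBL",(218,447),.046),("ledgeBR",(625,433),.046),("grip top?",(498,360),.1),("mark",(358,427),.055)): 
    w=P(*uv,z);print(n,w.round(4),(R.T@(w-K.mean(0))).round(4))
# slider colours
g=c["image"][265:295,200:235].max(2);print(g[::2])
s=cam("scene");cv2.imwrite("pics/crop3.png",cv2.resize(s["image"][195:310,340:515],None,fx=4,fy=4,interpolation=cv2.INTER_CUBIC))
E
```

```text
corners [[0.6559, 0.4334], [0.6661, 0.085], [0.5348, 0.0798], [0.525, 0.4281]] ctr [0.5954 0.2566]
0.3485115596989536 0.13119946159248247 yaw 1.6535705549039048 2.2813580468462438
s2 [0.056  0.0842]
s1 [0.0557 0.0004]
s0 [ 0.0559 -0.0836]
ledgeBL [0.4701 0.3528] [-0.1225  0.0998]
ledgeBR [0.4749 0.1527] [-0.1235 -0.1003]
grip top? [0.5105 0.2033] [-0.0865 -0.0508]
mark [0.4793 0.2814] [-0.1153  0.0282]
[[ 57  60  67  74  74  78  79  82  83  84  91 105 127 136 138 137 136 139
  142 140 136 124 118 121 119 117 122 138 142 130 110 109 107 106 109]
 [140 138 141 139 143 139 142 145 144 146 146 148 151 155 154 154 155 156
  158 158 159 159 159 160 160 158 158 159 160 157 155 152 152 155 152]
 [156 155 156 151 149 145 144 142 140 135 132 129 127 127 127 126 126 126
  126 123 124 124 125 126 127 128 131 127 124 124 120 117 115 107 102]
 [118 119 120 121 121 120 119 118 115 113 111 107 103  97  93  92  90  90
   92  93  94  95  94 102  99  95 101 115 123 125 124 124 115  94  73]
 [124 122 124 122 122 125 126 124 124 114  90  72  60  55  58  52  49  48
   45  39  44  44  50  53  60  64  74 10
[... 781 characters left out ...]
 129 129 120 100  68  47  46  48  50  49  51  44
   40  26  17  22  39  61  74  83  95 113 128 133 134 130 129 110  78]
 [125 127 129 126 128 130 129 129 128 122 110  93  87  79  80  82  81  83
   84  90  92  96 109 119 127 129 131 130 133 132 131 131 128 115  80]
 [124 128 125 128 126 125 126 127 127 127 126 127 124 126 126 129 128 125
  126 126 126 126 129 128 130 128 126 128 131 128 131 131 127 118 109]
 [135 136 138 144 148 147 146 143 147 147 145 146 148 146 147 147 147 149
  147 147 146 148 151 153 153 152 154 155 157 159 159 160 161 160 158]
 [161 160 160 162 164 165 164 162 164 164 162 162 163 163 162 162 163 162
  162 163 164 163 162 163 163 163 163 163 163 163 162 161 163 162 161]]
```

View pics/crop3.png

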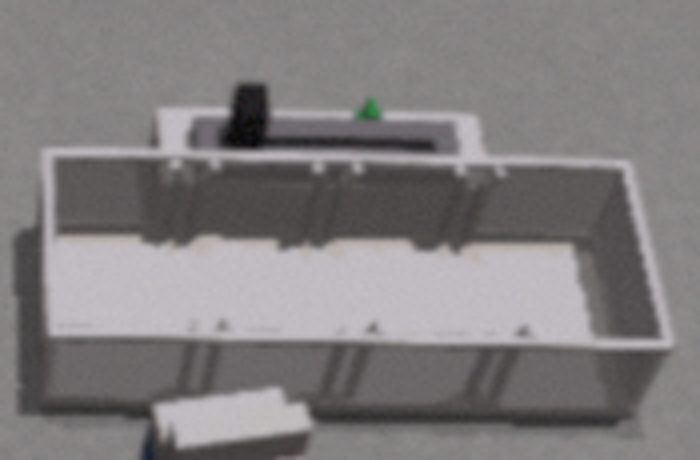

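Call:
send_rows(xyz=[[0,0,0],[0,0,0],[0,0,0],[0,0,0],[0,0,0],[0,0,0],[0,0,0],[0,0,0],[0,0,0],[0,0,0],[-0.03,0.035,0],[-0.03,0.035,0],[-0.03,0.035,0],[-0.03,0.035,0],[-0.03,0.035,0],[-0.03,0.035,0],[-0.03,0.035,0],[-0.03,0.035,0],[-0.03,0.035,0],[-0.03,0.035,0]], rotation=[[0,0,0.1457],[0,0,0.1457],[0,0,0.1457],[0,0,0.1457],[0,0,0.1457],[0,0,0.1457],[0,0,0.1457],[0,0,0.1457],[0,0,0.1457],[0,0,0.1457],[0,0,0],[0,0,0],[0,0,0],[0,0,0],[0,0,0],[0,0,0],[0,0,0],[0,0,0],[0,0,0],[0,0,0]], jaw=[0.5,0.5,0.5,0.5,0.5,0.5,0.5,0.5,0.5,0.5,0.5,0.5,0.5,0.5,0.5,0.5,0.5,0.5,0.5,0.5])

```text
time_s: 2.3
tool_pos: [0.4733, 0.2741, 0.405]
tool_rot: [180.0, -0.1, 81.1]
force: [0.4, 0.4, 0.2]
grip_width: 0.0437
grasp_force: 0.0
```

```bash
cat >> h.py <<'E'
from scipy.spatial.transform import Rotation as Ro
def go(x,y,z,yaw):  # grasp-point target -> pending turn (about tool z), then shift in tool axes after the turn
    o=env.get_obs();Rc=Ro.from_euler('xyz',o["tool_rot"],degrees=True);Rt=Ro.from_euler('xyz',[180,0,yaw],degrees=True)
    t=Rt.as_matrix(); p=np.array([x,y,z])-t[:,2]*env.grip_depth
    print("t",round(o["time_s"],2),"turn rotvec",(Rc.inv()*Rt).as_rotvec().round(4),"shift",(t.T@(p-o["tool_pos"])).round(4),"F",np.round(o["force"],1),"w",round(o["grip_width"],4),"gf",round(o["grasp_force"],1),"pos",np.round(o["tool_pos"],4))
E
python3 - <<'E'
from h import *
go(.561,-.2697,.24,81)
# scene-view slots from near-wall ribs and rim corners
s=cam("scene");P=lambda u,v,z: ray(s,((u+.5)/4-.5+340,(v+.5)/4-.5+195),z)[:2]
for n,a,b,v in(("s0",176,214,164),("s1",318,357,167.5),("s2",461,500,171)): print(n,P((a+b)/2,v,.076).round(4))
print([P(*p,.076).round(4).tolist() for p in((42,150),(632,162),(672,347),(47,339))],"mark",P(370,108,.055).round(4),"markfoot",P(369,117,.047).round(4),"grip top",P(252,85,.1).round(4))
t=cam("top");P=lambda u,v,z: ray(t,((u+.5)/4-.5+90,(v+.5)/4-.5+190),z)[:2]
for n,a,b,v in(("s2",203,251,77),("s1",376,423,71),("s0",549,596,64)): print(n,P((a+b)/2,v,.076).round(4))
for uv in((207,130),(243,129),(252,148)):print("carton",ray(t,uv,.137).round(3))
E
```

```text
t 2.3 turn rotvec [ 0.0003 -0.0009  0.0013] shift [-0.5234  0.1717  0.0015] F [0.4 0.4 0.2] w 0.0437 gf 0.0 pos [0.4733 0.2741 0.405 ]
s0 [0.5427 0.1708]
s1 [0.5405 0.2547]
s2 [0.5383 0.3389]
[[0.5375, 0.0806], [0.5264, 0.4296], [0.6562, 0.4308], [0.6703, 0.0843]] mark [0.4765 0.2833] markfoot [0.4771 0.2841] grip top [0.5003 0.2031]
s2 [0.649  0.3423]
s1 [0.6511 0.2586]
s0 [0.6537 0.1746]
carton [0.784 0.212 0.137]
carton [0.786 0.145 0.137]
carton [0.749 0.129 0.137]
```

Call:
send_rows(xyz=[[-0.0403,0.0132,0],[-0.0403,0.0132,0],[-0.0403,0.0132,0],[-0.0403,0.0132,0],[-0.0403,0.0132,0],[-0.0403,0.0132,0],[-0.0403,0.0132,0],[-0.0403,0.0132,0],[-0.0403,0.0132,0],[-0.0403,0.0132,0],[-0.0403,0.0132,0],[-0.0403,0.0132,0],[-0.0403,0.0132,0],[0,0,0],[0,0,0]], rotation=[[0,0,0],[0,0,0],[0,0,0],[0,0,0],[0,0,0],[0,0,0],[0,0,0],[0,0,0],[0,0,0],[0,0,0],[0,0,0],[0,0,0],[0,0,0],[0,0,0],[0,0,0]], jaw=[0.5,0.5,0.5,0.5,0.5,0.5,0.5,0.5,0.5,0.5,0.5,0.5,0.5,0.5,0.5])

```text
time_s: 3.9
tool_pos: [0.5603, -0.2692, 0.4043]
tool_rot: [-179.9, 0.0, 80.9]
force: [0.6, 0.3, -0.2]
grip_width: 0.0436
grasp_force: 0.0
```

```bash
python3 - <<'E'
from h import *
c=cam("wrist");cv2.imwrite("pics/w1.png",c["image"])
for a,ce,m in blobs(c,*COL["orange"],300):
    r=rect(m);b=[ray(c,p,.108)[:2].round(4).tolist() for p in cv2.boxPoints(r)];print(a,ce.round(1),r[1],b,np.mean(b,0).round(4))
go(.561,-.2697,.094,81)
E
```

```text
899 [547.9  61.5] (35.214935302734375, 93.55998229980469) [[0.6996, -0.2014], [0.7183, -0.1534], [0.738, -0.1624], [0.7202, -0.2111]] [ 0.719  -0.1821]
874 [321.9 239.8] (67.0, 17.0) [[0.5598, -0.2442], [0.5709, -0.246], [0.5639, -0.2919], [0.5523, -0.2901]] [ 0.5617 -0.268 ]
1106 [418.4 241.6] (67.0, 23.0) [[0.6195, -0.2578], [0.6346, -0.2602], [0.6301, -0.3069], [0.6144, -0.3044]] [ 0.6246 -0.2823]
t 3.95 turn rotvec [-0.0007 -0.001   0.0014] shift [-0.002   0.0005  0.1469] F [-0.2  0.1 -0.8] w 0.0437 gf 0.0 pos [ 0.5608 -0.2676  0.4044]
```

View pics/w1.png

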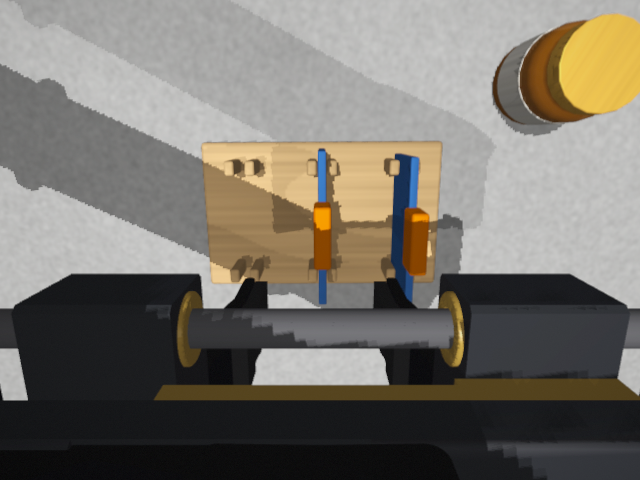

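The wrist view shows the near tab centred at (322,236), vertical in the picture between the fingers, so the yaw is right. The second tab is at (415,242).

Call:
send_rows(xyz=[[-0.001,0,0.03],[0,0,0.03],[0,0,0.03],[0,0,0.025],[0,0,0.02],[0,0,0.012],[0,0,0],[0,0,0],[0,0,0],[0,0,0],[0,0,0],[0,0,0],[0,0,0],[0,0,0]], rotation=[[0,0,0],[0,0,0],[0,0,0],[0,0,0],[0,0,0],[0,0,0],[0,0,0],[0,0,0],[0,0,0],[0,0,0],[0,0,0],[0,0,0],[0,0,0],[0,0,0]], jaw=[0.5,0.5,0.5,0.5,0.5,0.5,0.5,0.5,0,0,0,0,0,0], newtons=30)

```text
time_s: 5.35
tool_pos: [0.5605, -0.2695, 0.2579]
tool_rot: [180.0, -0.0, 81.1]
force: [1.2, -0.6, 2.1]
grip_width: 0.0119
grasp_force: 30.0
```

```bash
python3 - <<'E'
from h import *
go(.561,-.2697,.094,81)
E
```

```text
t 5.35 turn rotvec [ 0.0005 -0.      0.0011] shift [-0.0001  0.0005  0.0004] F [ 1.2 -0.6  2.1] w 0.0119 gf 30.0 pos [ 0.5605 -0.2695  0.2579]
```

Call:
send_rows(xyz=[[0,0,-0.01],[0,0,-0.03],[0,0,-0.03],[0,0,-0.03],[0,0,-0.03],[0,0,-0.017],[0,0,0],[0,0,0],[0,0,0],[0,0,0],[0,0,0],[0,0,0],[0,0,0],[0,0,0],[0,0,0],[0,0,0],[0,0,0],[0,0,0]], rotation=[[0,0,0],[0,0,0],[0,0,0],[0,0,0],[0,0,0],[0,0,0],[0,0,-0.1463],[0,0,-0.1463],[0,0,-0.1463],[0,0,-0.1463],[0,0,-0.1463],[0,0,-0.1463],[0,0,-0.1463],[0,0,-0.1463],[0,0,-0.1463],[0,0,-0.1463],[0,0,-0.1463],[0,0,-0.1463]], jaw=[0,0,0,0,0,0,0,0,0,0,0,0,0,0,0,0,0,0])

```text
time_s: 7.15
tool_pos: [0.56, -0.2696, 0.4051]
tool_rot: [180.0, -0.0, -178.0]
force: [-0.0, 0.5, -0.6]
grip_width: 0.0117
grasp_force: 30.0
```

Call:
send_rows(xyz=[[-0.0034,0.02,0],[-0.0034,0.042,0],[-0.0034,0.042,0],[-0.0034,0.042,0],[-0.0034,0.042,0],[-0.0034,0.042,0],[-0.0034,0.042,0],[-0.0034,0.042,0],[-0.0034,0.042,0],[-0.0034,0.042,0],[-0.0034,0.042,0],[-0.0034,0.042,0],[-0.0034,0.042,0],[-0.0034,0.042,0],[-0.0034,0.042,0],[0,0,0],[0,0,0]], rotation=[[0,0,0],[0,0,0],[0,0,0],[0,0,0],[0,0,0],[0,0,0],[0,0,0],[0,0,0],[0,0,0],[0,0,0],[0,0,0],[0,0,0],[0,0,0],[0,0,0],[0,0,0],[0,0,0],[0,0,0]], jaw=[0,0,0,0,0,0,0,0,0,0,0,0,0,0,0,0,0])

```text
time_s: 8.85
tool_pos: [0.5933, 0.3411, 0.4043]
tool_rot: [-179.9, -0.0, -178.2]
force: [-0.4, -0.1, -1.8]
grip_width: 0.0114
grasp_force: 30.0
```

```bash
python3 - <<'E'
from h import *
go(.5942,.3406,.170,181.65)
c=cam("wrist");cv2.imwrite("pics/w2.png",c["image"])
E
```

```text
t 8.85 turn rotvec [-0.0013 -0.0009  0.0025] shift [-0.0009 -0.0006  0.0708] F [-0.4 -0.1 -1.8] w 0.0114 gf 30.0 pos [0.5933 0.3411 0.4043]
```

View pics/w2.png

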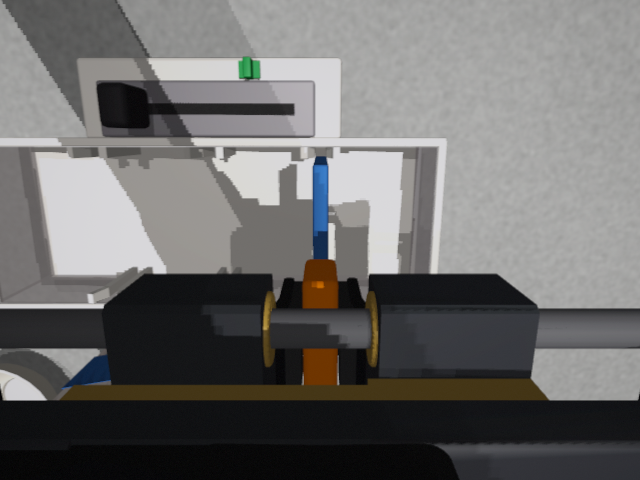

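The held divider (column 321) lines up with the slot2 rib tops at (305,153) and (334,153); the green mark shows at (249,68) and the slider at (124,105).

```bash
python3 - <<'E'
from h import *
c=cam("wrist")
for n,uv,z in(("slot2 rib mid",(319.5,153),.076),("slot1 rib",(220,153),.076),("rim corner",(444,140),.076),("mark",(249,68),.055),("grip top",(124,105),.1),("track L",(102,135),.06),("track R",(313,135),.06),("div lower near edge?",(320.5,165),.16)):print(n,ray(c,uv,z).round(4))
print(proj(c,(.535,.3392,.228)),proj(c,(.535,.3392,.158)))
E
```

```text
slot2 rib mid [0.5395 0.3365 0.076 ]
slot1 rib [0.5415 0.265  0.076 ]
rim corner [0.5279 0.425  0.076 ]
mark [0.4809 0.2832 0.055 ]
grip top [0.5119 0.2096 0.1   ]
track L [0.5316 0.1733 0.06  ]
track R [0.5271 0.3313 0.06  ]
div lower near edge? [0.5425 0.3375 0.16  ]
[325.24588101 156.62303953] [324.08943043 150.39702537]
```

Call:
send_rows(xyz=[[-0.0008,-0.001,0.02],[0,0,0.03],[0,0,0.02],[0,0,0.01],[0,0,0.008],[0,0,0.008],[0,0,0.006],[0,0,0.006],[0,0,0.006],[0,0,0]], rotation=[[0,0,0.002],[0,0,0],[0,0,0],[0,0,0],[0,0,0],[0,0,0],[0,0,0],[0,0,0],[0,0,0],[0,0,0]], jaw=[0,0,0,0,0,0,0,0,0,0])

```text
time_s: 9.95
tool_pos: [0.5946, 0.3391, 0.2899]
tool_rot: [180.0, -0.0, -178.4]
force: [-1.5, 0.6, -1.7]
grip_width: 0.0118
grasp_force: 30.0
```

```bash
python3 - <<'E'
from h import *
go(.5942,.3406,.087,181.65)
E
```

```text
t 9.95 turn rotvec [ 0.0001 -0.     -0.0016] shift [0.0003 0.0015 0.0394] F [-1.5  0.6 -1.7] w 0.0118 gf 30.0 pos [0.5946 0.3391 0.2899]
```

Call:
send_rows(xyz=[[0,0,0.008],[0,0,0.008],[0,0,0.008],[0,0,0.006],[0,0,0.005],[0,0,0.002],[0,0,0]], rotation=[[0,0,0],[0,0,0],[0,0,0],[0,0,0],[0,0,0],[0,0,0],[0,0,0]], jaw=[0,0,0,0,0,0,0])

```text
time_s: 10.65
tool_pos: [0.5945, 0.3392, 0.2532]
tool_rot: [180.0, -0.0, -178.4]
force: [-1.9, 3.2, -3.3]
grip_width: 0.0119
grasp_force: 30.0
```

Call:
send_rows(xyz=[[0,0,0.001],[0,0,0.001],[0,0,0.001],[0,0,0]], rotation=[[0,0,0],[0,0,0],[0,0,0],[0,0,0]], jaw=[0,0,0,0])

```text
time_s: 11.05
tool_pos: [0.5945, 0.3391, 0.2513]
tool_rot: [180.0, -0.0, -178.4]
force: [-5.0, 1.6, 1.2]
grip_width: 0.0117
grasp_force: 30.0
```

Call:
send_rows(xyz=[[0,0,0],[0,0,0],[0,0,0],[0,0,0],[0,0,-0.01],[0,0,-0.03],[0,0,-0.04],[0,0,-0.04],[0,0,-0.033],[0,0,0]], rotation=[[0,0,0],[0,0,0],[0,0,0],[0,0,0],[0,0,0],[0,0,0],[0,0,0],[0,0,0],[0,0,0],[0,0,0]], jaw=[0.4,0.4,0.4,0.4,0.4,0.4,0.4,0.4,0.4,0.4])

```text
time_s: 12.05
tool_pos: [0.5959, 0.3389, 0.4115]
tool_rot: [179.7, 0.6, -178.5]
force: [0.2, 0.5, 0.9]
grip_width: 0.0347
grasp_force: 0.0
```

```bash
python3 - <<'E'
from h import *
c=cam("wrist");cv2.imwrite("pics/w3.png",c["image"])
go(.6253,-.284,.24,181.65)
E
```

```text
t 12.1 turn rotvec [ 0.0036  0.0063 -0.0023] shift [-0.012  -0.6234  0.0047] F [ 0.   0.5 -0.6] w 0.0348 gf 0.0 pos [0.5954 0.3387 0.4082]
```

View pics/w3.png

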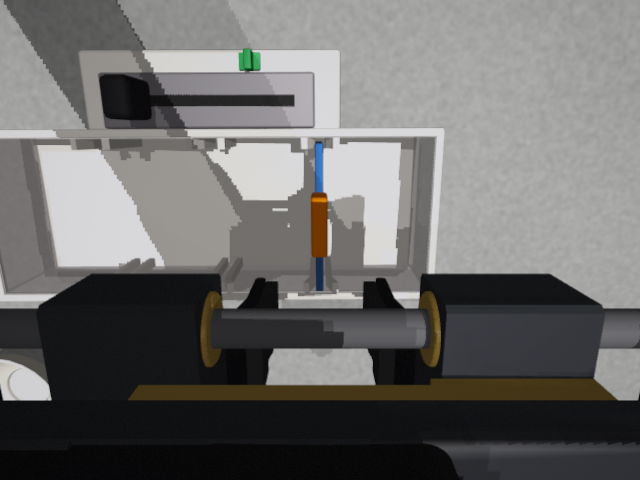

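The first divider sits in slot2, between the ribs at column 320. Next is the second divider.

Call:
send_rows(xyz=[[-0.0008,-0.02,0],[-0.0008,-0.0431,0],[-0.0008,-0.0431,0],[-0.0008,-0.0431,0],[-0.0008,-0.0431,0],[-0.0008,-0.0431,0],[-0.0008,-0.0431,0],[-0.0008,-0.0431,0],[-0.0008,-0.0431,0],[-0.0008,-0.0431,0],[-0.0008,-0.0431,0],[-0.0008,-0.0431,0],[-0.0008,-0.0431,0],[-0.0008,-0.0431,0],[-0.0008,-0.0431,0],[0,0,0]], rotation=[[0,0,0],[0,0,0],[0,0,0],[0,0,0],[0,0,0],[0,0,0],[0,0,0],[0,0,0],[0,0,0],[0,0,0],[0,0,0],[0,0,0],[0,0,0],[0,0,0],[0,0,0],[0,0,0]], jaw=[0.5,0.5,0.5,0.5,0.5,0.5,0.5,0.5,0.5,0.5,0.5,0.5,0.5,0.5,0.5,0.5])

```text
time_s: 13.7
tool_pos: [0.619, -0.2936, 0.4017]
tool_rot: [-179.7, -0.3, -179.2]
force: [-0.2, -1.0, 0.9]
grip_width: 0.0439
grasp_force: 0.0
```

Call:
send_rows(xyz=[[0,0,0],[0,0,0],[0,0,0],[0,0,0],[0,0,0],[0,0,0],[0,0,0],[0,0,0],[0,0,0],[0,0,0],[0,0,0],[0,0,0],[0,0,0],[0,0,0]], rotation=[[0,0,0.1463],[0,0,0.1463],[0,0,0.1463],[0,0,0.1463],[0,0,0.1463],[0,0,0.1463],[0,0,0.1463],[0,0,0.1463],[0,0,0.1463],[0,0,0.1463],[0,0,0.1463],[0,0,0.1463],[0,0,0],[0,0,0]], jaw=[0.5,0.5,0.5,0.5,0.5,0.5,0.5,0.5,0.5,0.5,0.5,0.5,0.5,0.5])

```text
time_s: 15.1
tool_pos: [0.6225, -0.2845, 0.4027]
tool_rot: [-179.9, -0.0, 81.1]
force: [0.8, -0.0, 0.0]
grip_width: 0.043
grasp_force: 0.0
```

```bash
python3 - <<'E'
from h import *
c=cam("wrist")
for a,ce,m in blobs(c,*COL["orange"],300):
    b=[ray(c,p,.108)[:2].round(4).tolist() for p in cv2.boxPoints(rect(m))];print(a,ce.round(1),b,np.mean(b,0).round(4))
go(.6253,-.284,.094,81)
E
```

```text
790 [455.1  59.7] [[0.7089, -0.2103], [0.7182, -0.1597], [0.7378, -0.1644], [0.7295, -0.2153]] [ 0.7236 -0.1874]
936 [325.4 239.9] [[0.6243, -0.2595], [0.6354, -0.2612], [0.6286, -0.3069], [0.6171, -0.3051]] [ 0.6264 -0.2832]
t 15.15 turn rotvec [-0.0015 -0.0004  0.0013] shift [0.0008 0.0025 0.1454] F [ 0.1 -0.5  0.3] w 0.0437 gf 0.0 pos [ 0.6227 -0.2844  0.4029]
```

Call:
send_rows(xyz=[[0.0005,0.003,0.03],[0,0,0.03],[0,0,0.03],[0,0,0.025],[0,0,0.02],[0,0,0.01],[0,0,0],[0,0,0],[0,0,0],[0,0,0],[0,0,0],[0,0,0],[0,0,0],[0,0,0]], rotation=[[0,0,0],[0,0,0],[0,0,0],[0,0,0],[0,0,0],[0,0,0],[0,0,0],[0,0,0],[0,0,0],[0,0,0],[0,0,0],[0,0,0],[0,0,0],[0,0,0]], jaw=[0.5,0.5,0.5,0.5,0.5,0.5,0.5,0.5,0,0,0,0,0,0])

```text
time_s: 16.55
tool_pos: [0.6265, -0.284, 0.2589]
tool_rot: [180.0, -0.0, 81.0]
force: [-0.4, 1.3, 0.4]
grip_width: 0.0116
grasp_force: 30.0
```

Call:
send_rows(xyz=[[0,0,-0.01],[0,0,-0.03],[0,0,-0.03],[0,0,-0.03],[0,0,-0.03],[0,0,-0.017],[0,0,0],[0,0,0],[0,0,0],[0,0,0],[0,0,0],[0,0,0],[0,0,0],[0,0,0],[0,0,0],[0,0,0],[0,0,0],[0,0,0],[0,0,0]], rotation=[[0,0,0],[0,0,0],[0,0,0],[0,0,0],[0,0,0],[0,0,0],[0,0,-0.1463],[0,0,-0.1463],[0,0,-0.1463],[0,0,-0.1463],[0,0,-0.1463],[0,0,-0.1463],[0,0,-0.1463],[0,0,-0.1463],[0,0,-0.1463],[0,0,-0.1463],[0,0,-0.1463],[0,0,-0.1463],[0,0,0]], jaw=[0,0,0,0,0,0,0,0,0,0,0,0,0,0,0,0,0,0,0])

```text
time_s: 18.45
tool_pos: [0.6262, -0.2842, 0.4054]
tool_rot: [180.0, -0.0, -178.5]
force: [-0.5, 0.7, -1.4]
grip_width: 0.0115
grasp_force: 30.0
```

```bash
python3 - <<'E'
from h import *
go(.5989,.1719,.24,181.65)
E
```

```text
t 18.45 turn rotvec [ 0.0006 -0.0006 -0.0019] shift [0.0142 0.4567 0.0019] F [-0.5  0.7 -1.4] w 0.0115 gf 30.0 pos [ 0.6262 -0.2842  0.4054]
```

Call:
send_rows(xyz=[[0.0012,0.02,0],[0.0012,0.0397,0],[0.0012,0.0397,0],[0.0012,0.0397,0],[0.0012,0.0397,0],[0.0012,0.0397,0],[0.0012,0.0397,0],[0.0012,0.0397,0],[0.0012,0.0397,0],[0.0012,0.0397,0],[0.0012,0.0397,0],[0.0012,0.0397,0],[0,0,0],[0,0,0],[0,0,0]], rotation=[[0,0,0],[0,0,0],[0,0,0],[0,0,0],[0,0,0],[0,0,0],[0,0,0],[0,0,0],[0,0,0],[0,0,0],[0,0,0],[0,0,0],[0,0,0],[0,0,0],[0,0,0]], jaw=[0,0,0,0,0,0,0,0,0,0,0,0,0,0,0])

```text
time_s: 19.95
tool_pos: [0.6001, 0.1705, 0.4057]
tool_rot: [-179.9, -0.0, -178.7]
force: [-0.2, -0.2, -1.2]
grip_width: 0.0116
grasp_force: 30.0
```

```bash
python3 - <<'E'
from h import *
go(.5989,.1717,.087,181.65)
c=cam("wrist");cv2.imwrite("pics/w4.png",cv2.resize(c["image"][100:280,180:460],None,fx=2.5,fy=2.5))
E
```

```text
t 19.95 turn rotvec [-0.0012 -0.0001 -0.0058] shift [0.0011 0.0012 0.1552] F [-0.2 -0.2 -1.2] w 0.0116 gf 30.0 pos [0.6001 0.1705 0.4057]
```

View pics/w4.png

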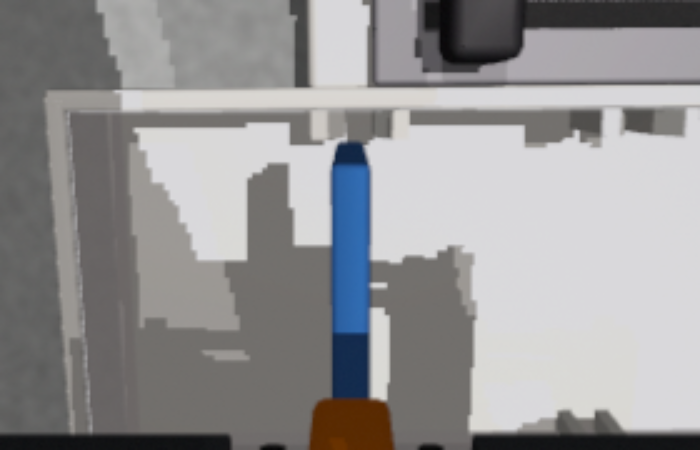

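The divider (crop column 350) is about 9 crop pixels left of the rib midpoint (360), roughly 2 mm toward -y. I'll correct that.

Call:
send_rows(xyz=[[0.0008,0.0019,0],[0,0,0.02],[0,0,0.02],[0,0,0.01],[0,0,0],[0,0,0]], rotation=[[0,0,-0.005],[0,0,0],[0,0,0],[0,0,0],[0,0,0],[0,0,0]], jaw=[0,0,0,0,0,0])

```text
time_s: 20.6
tool_pos: [0.5992, 0.1737, 0.3564]
tool_rot: [180.0, 0.0, -178.2]
force: [0.0, 0.5, -0.7]
grip_width: 0.0119
grasp_force: 30.0
```

```bash
python3 - <<'E'
from h import *
go(.5989,.1717,.087,181.65)
c=cam("wrist");cv2.imwrite("pics/w5.png",cv2.resize(c["image"][70:280,180:460],None,fx=2.5,fy=2.5))
E
```

```text
t 20.6 turn rotvec [0.0002 0.0008 0.0023] shift [ 0.0004 -0.002   0.1059] F [ 0.   0.5 -0.7] w 0.0119 gf 30.0 pos [0.5992 0.1737 0.3564]
```

View pics/w5.png

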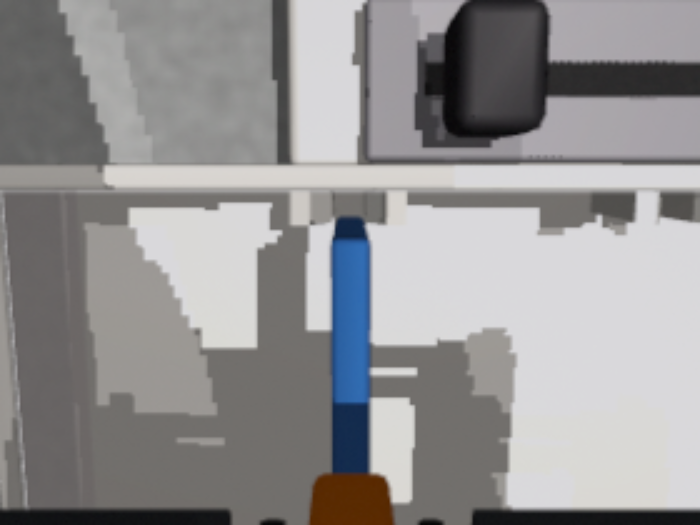

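Rib tops are at crop columns 299 and 397 (midpoint 348) with the divider at 350, so it is under 1 mm off. I'll lower it.

Call:
send_rows(xyz=[[0,-0.0008,0.015],[0,0,0.012],[0,0,0.008],[0,0,0.008],[0,0,0.008],[0,0,0.008],[0,0,0.008],[0,0,0]], rotation=[[0,0,0.002],[0,0,0],[0,0,0],[0,0,0],[0,0,0],[0,0,0],[0,0,0],[0,0,0]], jaw=[0,0,0,0,0,0,0,0])

```text
time_s: 21.45
tool_pos: [0.5985, 0.1731, 0.2873]
tool_rot: [-180.0, -0.1, -178.3]
force: [-0.7, 0.7, -0.6]
grip_width: 0.0116
grasp_force: 30.0
```

Call:
send_rows(xyz=[[0,0,0.008],[0,0,0.008],[0,0,0.008],[0,0,0.006],[0,0,0.004],[0,0,0.001],[0,0,0.001],[0,0,0.001],[0,0,0]], rotation=[[0,0,0],[0,0,0],[0,0,0],[0,0,0],[0,0,0],[0,0,0],[0,0,0],[0,0,0],[0,0,0]], jaw=[0,0,0,0,0,0,0,0,0])

```text
time_s: 22.35
tool_pos: [0.599, 0.1732, 0.252]
tool_rot: [180.0, 0.0, -178.3]
force: [0.0, -0.2, -1.3]
grip_width: 0.0115
grasp_force: 30.0
```

Call:
send_rows(xyz=[[0,0,0.001],[0,0,0.001],[0,0,0],[0,0,0],[0,0,0],[0,0,0],[0,0,0],[0,0,-0.01],[0,0,-0.03],[0,0,-0.04],[0,0,-0.04],[0,0,-0.033],[0,0,0],[0,0,0]], rotation=[[0,0,0],[0,0,0],[0,0,0],[0,0,0],[0,0,0],[0,0,0],[0,0,0],[0,0,0],[0,0,0],[0,0,0],[0,0,0],[0,0,0],[0,0,0],[0,0,0]], jaw=[0,0,0,0.4,0.4,0.4,0.4,0.4,0.4,0.4,0.4,0.4,0.4,0.4])

```text
time_s: 23.75
tool_pos: [0.5991, 0.1731, 0.4042]
tool_rot: [179.9, 0.1, -178.3]
force: [-0.6, 0.9, -0.7]
grip_width: 0.0349
grasp_force: 0.0
```

```bash
cat >> h.py <<'E'
def find(k,z=.065):
    for n in("top","scene","wrist"):
        c=cam(n)
        for a,ce,m in blobs(c,*COL[k],80):
            w=ray(c,ce,z)
            if w[0]>.3: print(k,n,a,ce.round(1),w.round(4),rect(m)[1])
E
python3 - <<'E'
from h import *
for k in("green","red","orange"): find(k,.101 if k=="orange" else .065)
go(.443,0.0006,.24,181.65)
E
```

```text
green top 264 [323.3 314. ] [0.4433 0.0009 0.065 ] (17.8885440826416, 17.441329956054688)
green scene 107 [318.  203.8] [0.4439 0.0008 0.065 ] (10.0, 12.0)
green wrist 1212 [74.7 11.1] [0.454  0.0009 0.065 ] (27.0, 57.0)
green wrist 195 [480.5  66.6] [0.4811 0.282  0.065 ] (21.0, 9.0)
green wrist 137 [467.8  68.7] [0.4828 0.2733 0.065 ] (17.0, 8.0)
red top 221 [327.9 205.5] [ 0.6541 -0.0105  0.065 ] (15.0, 16.0)
red scene 147 [308.9 274.5] [ 0.6553 -0.0107  0.065 ] (11.0, 14.0)
red wrist 432 [ 79.7 274.7] [ 0.6436 -0.0164  0.065 ] (15.799034118652344, 43.079647064208984)
orange scene 459 [220.5 301.7] [ 0.7571 -0.19    0.101 ] (22.0, 26.0)
orange wrist 266 [557.5 239.5] [0.5963 0.3361 0.101 ] (16.123973846435547, 62.24910354614258)
t 24.2 turn rotvec [-0.0003 -0.0009  0.001 ] shift [ 0.1608 -0.168  -0.0013] F [-1.1 -0.7  0.4] w 0.0347 gf 0.0 pos [0.5989 0.1732 0.4022]
```

Call:
send_rows(xyz=[[0.023,-0.024,0],[0.023,-0.024,0],[0.023,-0.024,0],[0.023,-0.024,0],[0.023,-0.024,0],[0.023,-0.024,0],[0.0228,-0.024,0],[0,0,0],[0,0,0]], rotation=[[0,0,0],[0,0,0],[0,0,0],[0,0,0],[0,0,0],[0,0,0],[0,0,0],[0,0,0],[0,0,0]], jaw=[0.95,0.95,0.95,0.95,0.95,0.95,0.95,0.95,0.95])

```text
time_s: 25.1
tool_pos: [0.443, 0.0001, 0.4031]
tool_rot: [179.9, 0.1, -178.4]
force: [0.7, -0.4, -0.6]
grip_width: 0.0816
grasp_force: 0.0
```

```bash
python3 - <<'E'
from h import *
find("green");find("orange",.101);c=cam("top")
go(.4436,0.0008,.052,181.65)
cv2.imwrite("pics/t2.png",cv2.resize(c["image"][180:330,90:350],None,fx=3,fy=3))
E
```

```text
green wrist 153 [324.9 183.9] [0.4124 0.0039 0.065 ] (42.40499496459961, 9.9342041015625)
green wrist 1983 [318.9 224.7] [4.439e-01 3.000e-04 6.500e-02] (49.0, 50.0)
orange top 100 [142.6 234.9] [0.5953 0.3385 0.101 ] (21.0, 5.0)
orange scene 81 [391.5 249.4] [0.6011 0.1726 0.101 ] (15.0, 5.0)
orange scene 459 [220.7 301.7] [ 0.7573 -0.1897  0.101 ] (22.0, 26.0)
t 25.45 turn rotvec [-0.0004 -0.0004  0.0021] shift [ 0.     -0.0003  0.1871] F [-0.4  0.7  0.4] w 0.0827 gf 0.0 pos [0.4436 0.0011 0.4026]
```

View pics/t2.png

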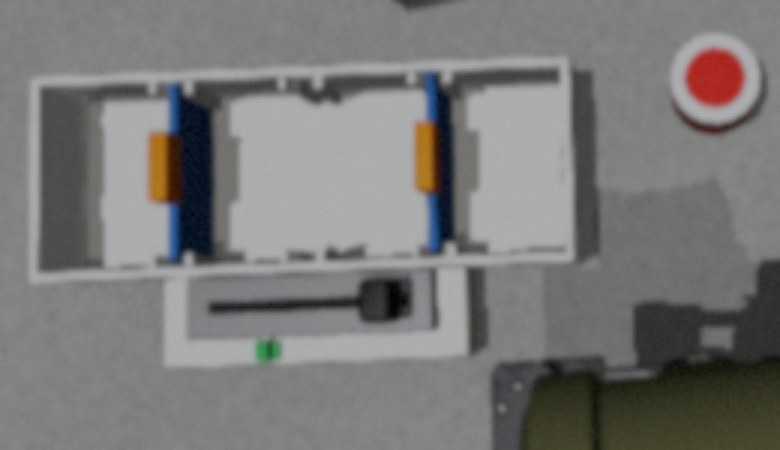

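Both dividers sit between their rib pairs, in slot2 and slot0. Now I'll pick the green tub.

Call:
send_rows(xyz=[[0,0,0.03],[0,0,0.035],[0,0,0.035],[0,0,0.035],[0,0,0.03],[0,0,0.015],[0,0,0.007],[0,0,0],[0,0,0],[0,0,0],[0,0,0],[0,0,0],[0,0,0]], rotation=[[0,0,0],[0,0,0],[0,0,0],[0,0,0],[0,0,0],[0,0,0],[0,0,0],[0,0,0],[0,0,0],[0,0,0],[0,0,0],[0,0,0],[0,0,0]], jaw=[0.95,0.95,0.95,0.95,0.95,0.95,0.95,0.95,0,0,0,0,0], newtons=25)

```text
time_s: 26.75
tool_pos: [0.4436, 0.0005, 0.2164]
tool_rot: [180.0, 0.1, -178.3]
force: [-0.3, 0.1, 3.7]
grip_width: 0.0596
grasp_force: 25.0
```

Call:
send_rows(xyz=[[0,0,0],[0,0,-0.01],[0,0,-0.02],[0,0,-0.03],[0,0,-0.035],[0,0,-0.035],[0,0,-0.03],[0,0,-0.02],[0,0,0],[0,0,0]], rotation=[[0,0,0],[0,0,0],[0,0,0],[0,0,0],[0,0,0],[0,0,0],[0,0,0],[0,0,0],[0,0,0],[0,0,0]], jaw=[0,0,0,0,0,0,0,0,0,0])

```text
time_s: 27.75
tool_pos: [0.4429, 0.0004, 0.3951]
tool_rot: [180.0, -0.0, -178.3]
force: [-0.1, -0.6, -2.0]
grip_width: 0.0593
grasp_force: 25.0
```

```bash
python3 - <<'E'
from h import *
go(.5968,.256,.057,181.65)
E
```

```text
t 27.75 turn rotvec [ 0.0001 -0.0006  0.0009] shift [-0.1612  0.2511  0.1746] F [-0.1 -0.6 -2. ] w 0.0593 gf 25.0 pos [4.429e-01 4.000e-04 3.951e-01]
```

Call:
send_rows(xyz=[[-0.0179,0.0279,0],[-0.0179,0.0279,0],[-0.0179,0.0279,0],[-0.0179,0.0279,0],[-0.0179,0.0279,0],[-0.0179,0.0279,0],[-0.0179,0.0279,0],[-0.0179,0.0279,0],[-0.0179,0.0279,0],[0,0,0],[0,0,0.02],[0,0,0.03],[0,0,0.03],[0,0,0.03],[0,0,0.02],[0,0,0.015],[0,0,0]], rotation=[[0,0,0],[0,0,0],[0,0,0],[0,0,0],[0,0,0],[0,0,0],[0,0,0],[0,0,0],[0,0,0],[0,0,0],[0,0,0],[0,0,0],[0,0,0],[0,0,0],[0,0,0],[0,0,0],[0,0,0]], jaw=[0,0,0,0,0,0,0,0,0,0,0,0,0,0,0,0,0])

```text
time_s: 29.45
tool_pos: [0.5953, 0.2553, 0.2469]
tool_rot: [-179.8, -0.3, -178.3]
force: [0.0, 0.2, -1.7]
grip_width: 0.0595
grasp_force: 25.0
```

```bash
python3 - <<'E'
from h import *
go(.5968,.256,.0575,181.65)
E
```

```text
t 29.45 turn rotvec [-0.0032 -0.0061  0.0006] shift [-0.0015  0.0006  0.0259] F [ 0.   0.2 -1.7] w 0.0595 gf 25.0 pos [0.5953 0.2553 0.2469]
```

Call:
send_rows(xyz=[[0,0,0.008],[0,0,0.007],[0,0,0.005],[0,0,0.003],[0,0,0.0015],[0,0,0.001],[0,0,0]], rotation=[[0,0,0],[0,0,0],[0,0,0],[0,0,0],[0,0,0],[0,0,0],[0,0,0]], jaw=[0,0,0,0,0,0,0])

```text
time_s: 30.15
tool_pos: [0.5968, 0.2563, 0.2254]
tool_rot: [180.0, 0.0, -178.3]
force: [1.1, -0.6, -1.9]
grip_width: 0.0591
grasp_force: 25.0
```

Call:
send_rows(xyz=[[0,0,0.002],[0,0,0.001],[0,0,0.001],[0,0,0.0005],[0,0,0]], rotation=[[0,0,0],[0,0,0],[0,0,0],[0,0,0],[0,0,0]], jaw=[0,0,0,0,0])

```text
time_s: 30.65
tool_pos: [0.5968, 0.2563, 0.2215]
tool_rot: [180.0, -0.0, -178.3]
force: [-3.3, -1.6, 4.6]
grip_width: 0.0598
grasp_force: 25.0
```

Call:
send_rows(xyz=[[0,0,0],[0,0,0],[0,0,0],[0,0,0],[0,0,0],[0,0,-0.01],[0,0,-0.03],[0,0,-0.04],[0,0,-0.04],[0,0,-0.04],[0,0,-0.022],[0,0,0]], rotation=[[0,0,0],[0,0,0],[0,0,0],[0,0,0],[0,0,0],[0,0,0],[0,0,0],[0,0,0],[0,0,0],[0,0,0],[0,0,0],[0,0,0]], jaw=[0.9,0.9,0.9,0.9,0.9,0.9,0.9,0.9,0.9,0.9,0.9,0.9])

```text
time_s: 31.85
tool_pos: [0.5976, 0.2563, 0.4084]
tool_rot: [179.8, 0.5, -178.3]
force: [-0.5, -1.1, 0.1]
grip_width: 0.0784
grasp_force: 0.0
```

Call:
send_rows(xyz=[[0,0,0],[0,0,0],[0,0,0],[0,0,0],[0,0,0],[0,0,0],[0,0,0],[0,0,0],[0,0,0],[0,0,0],[0,0,0],[0,0,0]], rotation=[[0,0,0.1428],[0,0,0.1428],[0,0,0.1428],[0,0,0.1428],[0,0,0.1428],[0,0,0.1428],[0,0,0.1428],[0,0,0.1428],[0,0,0.1428],[0,0,0.1428],[0,0,0.1428],[0,0,0]], jaw=[0.9,0.9,0.9,0.9,0.9,0.9,0.9,0.9,0.9,0.9,0.9,0.9])

```text
time_s: 33.05
tool_pos: [0.5965, 0.2563, 0.4017]
tool_rot: [-179.9, 0.1, 91.7]
force: [0.4, -0.6, 0.2]
grip_width: 0.0782
grasp_force: 0.0
```

```bash
python3 - <<'E'
from h import *
find("red");find("green",.07)
go(.6547,-.0106,.24,91.65)
print("bowl",ray(cam("top"),(301,142),.045))
E
```

```text
red top 222 [327.9 205.4] [ 0.6541 -0.0105  0.065 ] (15.0, 16.0)
red scene 148 [308.9 274.4] [ 0.6552 -0.0107  0.065 ] (11.0, 14.0)
green top 181 [189.  235.9] [0.5961 0.2601 0.07  ] (16.0, 11.0)
green scene 108 [427.5 257.4] [0.5965 0.2595 0.07  ] (11.0, 10.0)
green wrist 302 [170.9 182.1] [0.4857 0.2865 0.07  ] (18.0, 20.0)
green wrist 183 [318.1 185.2] [0.5947 0.2877 0.07  ] (12.253576278686523, 47.1699104309082)
green wrist 2032 [320.  226.5] [0.597  0.2565 0.07  ] (49.0, 50.0)
t 33.35 turn rotvec [-0.0002  0.      0.0024] shift [-0.2684  0.0503 -0.0009] F [-0.2 -0.2 -0.1] w 0.0782 gf 0.0 pos [0.5967 0.2562 0.4026]
bowl [0.78945999 0.04246501 0.045     ]
```

Call:
send_rows(xyz=[[-0.0268,0.005,0],[-0.0268,0.005,0],[-0.0268,0.005,0],[-0.0268,0.005,0],[-0.0268,0.005,0],[-0.0268,0.005,0],[-0.0268,0.005,0],[-0.0268,0.005,0],[-0.0268,0.005,0],[-0.0268,0.005,0],[0,0,0],[0,0,0]], rotation=[[0,0,0],[0,0,0],[0,0,0],[0,0,0],[0,0,0],[0,0,0],[0,0,0],[0,0,0],[0,0,0],[0,0,0],[0,0,0],[0,0,0]], jaw=[0.95,0.95,0.95,0.95,0.95,0.95,0.95,0.95,0.95,0.95,0.95,0.95])

```text
time_s: 34.6
tool_pos: [0.6547, -0.0108, 0.4028]
tool_rot: [-180.0, -0.0, 91.6]
force: [-0.5, -0.1, -0.2]
grip_width: 0.0826
grasp_force: 0.0
```

```bash
python3 - <<'E'
from h import *
find("red");find("green",.07)
go(.6547,-.0106,.052,91.65)
E
```

```text
red scene 90 [311.3 274.5] [ 0.6551 -0.0052  0.065 ] (11.0, 9.0)
red wrist 1186 [319.9 220.1] [ 0.6549 -0.004   0.065 ] (29.0, 50.0)
green top 254 [191.  235.8] [0.5962 0.2562 0.07  ] (16.970561981201172, 17.677669525146484)
green scene 145 [425.9 257.4] [0.5967 0.2557 0.07  ] (11.0, 14.0)
t 34.9 turn rotvec [-0.     -0.0005  0.0031] shift [-1.900e-03 -1.000e-04  1.872e-01] F [-1.5 -0.2  0.3] w 0.0824 gf 0.0 pos [ 0.6547 -0.0087  0.4027]
```

Call:
send_rows(xyz=[[-0.001,0,0.03],[0,0,0.035],[0,0,0.035],[0,0,0.035],[0,0,0.03],[0,0,0.015],[0,0,0.007],[0,0,0],[0,0,0],[0,0,0],[0,0,0],[0,0,0],[0,0,0]], rotation=[[0,0,0],[0,0,0],[0,0,0],[0,0,0],[0,0,0],[0,0,0],[0,0,0],[0,0,0],[0,0,0],[0,0,0],[0,0,0],[0,0,0],[0,0,0]], jaw=[0.95,0.95,0.95,0.95,0.95,0.95,0.95,0.95,0,0,0,0,0])

```text
time_s: 36.2
tool_pos: [0.6551, -0.0111, 0.2167]
tool_rot: [179.9, -0.0, 91.7]
force: [-0.8, 1.1, 3.0]
grip_width: 0.0595
grasp_force: 25.0
```

Call:
send_rows(xyz=[[0,0,0],[0,0,-0.01],[0,0,-0.02],[0,0,-0.03],[0,0,-0.035],[0,0,-0.035],[0,0,-0.03],[0,0,-0.02],[0,0,0],[0,0,0]], rotation=[[0,0,0],[0,0,0],[0,0,0],[0,0,0],[0,0,0],[0,0,0],[0,0,0],[0,0,0],[0,0,0],[0,0,0]], jaw=[0,0,0,0,0,0,0,0,0,0])

```text
time_s: 37.2
tool_pos: [0.6545, -0.0111, 0.395]
tool_rot: [-180.0, -0.0, 91.7]
force: [0.1, -0.4, -2.9]
grip_width: 0.0598
grasp_force: 25.0
```

```bash
python3 - <<'E'
from h import *
go(.5931,.3835,.057,91.65)
c=cam("wrist")
for a,ce,m in blobs(c,*COL["red"],200): print(ce,cv2.boundingRect(m.astype(np.uint8)))
E
```

```text
t 37.2 turn rotvec [-0.0009 -0.0002  0.001 ] shift [ 0.3962 -0.05    0.1745] F [ 0.1 -0.4 -2.9] w 0.0598 gf 25.0 pos [ 0.6545 -0.0111  0.395 ]
```

Call:
send_rows(xyz=[[0.033,-0.0042,0],[0.033,-0.0042,0],[0.033,-0.0042,0],[0.033,-0.0042,0],[0.033,-0.0042,0],[0.033,-0.0042,0],[0.033,-0.0042,0],[0.033,-0.0042,0],[0.033,-0.0042,0],[0.033,-0.0042,0],[0.033,-0.0042,0],[0.033,-0.0042,0],[0,0,0],[0,0,0.02],[0,0,0.03],[0,0,0.02],[0,0,0],[0,0,0]], rotation=[[0,0,0],[0,0,0],[0,0,0],[0,0,0],[0,0,0],[0,0,0],[0,0,0],[0,0,0],[0,0,0],[0,0,0],[0,0,0],[0,0,0],[0,0,0],[0,0,0],[0,0,0],[0,0,0],[0,0,0],[0,0,0]], jaw=[0,0,0,0,0,0,0,0,0,0,0,0,0,0,0,0,0,0])

```text
time_s: 39.05
tool_pos: [0.5924, 0.3829, 0.3245]
tool_rot: [-179.9, 0.1, 91.7]
force: [-0.6, 0.6, -1.9]
grip_width: 0.0597
grasp_force: 25.0
```

```bash
python3 - <<'E'
from h import *
find("green",.07);find("orange",.101)
go(.5931,.3835,.057,91.65)
E
```

```text
green top 256 [191.1 235.8] [0.5962 0.2561 0.07  ] (16.970561981201172, 17.677669525146484)
green scene 144 [425.9 257.5] [0.5968 0.2558 0.07  ] (11.0, 14.0)
orange scene 80 [391.5 249.4] [0.6012 0.1725 0.101 ] (15.0, 5.0)
orange scene 462 [220.6 301.7] [ 0.7573 -0.1897  0.101 ] (22.0, 26.0)
t 39.35 turn rotvec [ 0.0016 -0.0011  0.001 ] shift [0.0003 0.0002 0.1066] F [-0.3  0.1 -1.4] w 0.0595 gf 25.0 pos [0.5929 0.3832 0.3271]
```

Call:
send_rows(xyz=[[0,0,0.02],[0,0,0.025],[0,0,0.02],[0,0,0.015],[0,0,0.01],[0,0,0.006],[0,0,0.003],[0,0,0.001],[0,0,0]], rotation=[[0,0,0],[0,0,0],[0,0,0],[0,0,0],[0,0,0],[0,0,0],[0,0,0],[0,0,0],[0,0,0]], jaw=[0,0,0,0,0,0,0,0,0])

```text
time_s: 40.25
tool_pos: [0.5929, 0.3834, 0.2265]
tool_rot: [179.9, -0.0, 91.7]
force: [-0.4, -0.4, -2.1]
grip_width: 0.0595
grasp_force: 25.0
```

Call:
send_rows(xyz=[[0,0,0.002],[0,0,0.0015],[0,0,0.001],[0,0,0.001],[0,0,0]], rotation=[[0,0,0],[0,0,0],[0,0,0],[0,0,0],[0,0,0]], jaw=[0,0,0,0,0])

```text
time_s: 40.75
tool_pos: [0.5927, 0.3832, 0.2217]
tool_rot: [180.0, -0.0, 91.7]
force: [-3.1, -1.0, 5.1]
grip_width: 0.0595
grasp_force: 25.0
```

Call:
send_rows(xyz=[[0,0,0],[0,0,0],[0,0,0],[0,0,0],[0,0,-0.01],[0,0,-0.03],[0,0,-0.04],[0,0,-0.04],[0,0,-0.04],[0,0,-0.02],[0,0,0]], rotation=[[0,0,0],[0,0,0],[0,0,0],[0,0,0],[0,0,0],[0,0,0],[0,0,0],[0,0,0],[0,0,0],[0,0,0],[0,0,0]], jaw=[0.78,0.78,0.78,0.78,0.78,0.78,0.78,0.78,0.78,0.78,0.78])

```text
time_s: 41.85
tool_pos: [0.5935, 0.3831, 0.4059]
tool_rot: [179.6, -0.3, 91.7]
force: [0.5, 0.4, -1.1]
grip_width: 0.068
grasp_force: 0.0
```

Call:
send_rows(xyz=[[0,0,0],[0,0,0],[0,0,0],[0,0,0],[0,0,0],[0,0,0],[0,0,0],[0,0,0],[0,0,0],[0,0,0],[0,0,0],[0.04,-0.049,0],[0.04,-0.049,0],[0,0,0],[0,0,0]], rotation=[[0,0,-0.1428],[0,0,-0.1428],[0,0,-0.1428],[0,0,-0.1428],[0,0,-0.1428],[0,0,-0.1428],[0,0,-0.1428],[0,0,-0.1428],[0,0,-0.1428],[0,0,-0.1428],[0,0,-0.1428],[0,0,0],[0,0,0],[0,0,0],[0,0,0]], jaw=[0.5,0.5,0.5,0.5,0.5,0.5,0.5,0.5,0.5,0.5,0.5,0.5,0.5,0.5,0.5])

```text
time_s: 43.35
tool_pos: [0.5311, 0.3027, 0.3998]
tool_rot: [180.0, -0.1, -178.4]
force: [0.5, 0.5, 0.5]
grip_width: 0.0438
grasp_force: 0.0
```

```bash
python3 - <<'E'
from h import *
for k in("green","red"):find(k,.07)
find("orange",.101)
go(.510,.204,.24,181.65)
c=cam("wrist");cv2.imwrite("pics/w6.png",c["image"])
E
```

```text
green wrist 309 [295.  154.2] [0.4792 0.2853 0.07  ] (17.0, 18.0)
green wrist 865 [270.9 262.9] [0.5618 0.268  0.07  ] (64.84597778320312, 32.46154022216797)
green wrist 222 [273.  298.3] [0.591  0.2697 0.07  ] (22.0, 12.0)
red scene 138 [481.3 258.6] [0.5929 0.3831 0.07  ] (11.0, 14.0)
red wrist 166 [419.1 259.1] [0.5554 0.3819 0.07  ] (25.043960571289062, 9.838699340820312)
red wrist 779 [421.4 294.9] [0.5846 0.3863 0.07  ] (26.0, 37.0)
orange scene 83 [391.5 249.7] [0.6019 0.1726 0.101 ] (15.0, 5.0)
orange scene 463 [220.6 301.7] [ 0.7573 -0.1898  0.101 ] (22.0, 26.0)
orange wrist 154 [365.7 301.8] [0.5788 0.3382 0.101 ] (12.0, 13.0)
t 43.8 turn rotvec [-0.0001  0.0001  0.0015] shift [ 0.0248 -0.0998 -0.0034] F [0.1 0.3 0.2] w 0.0434 gf 0.0 pos [0.5319 0.3045 0.4001]
```

View pics/w6.png

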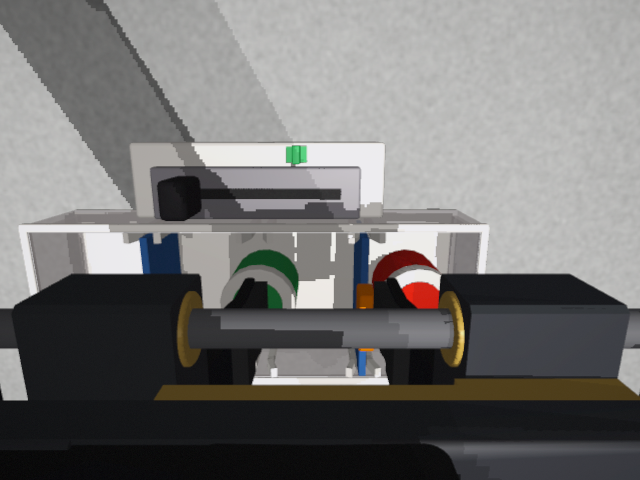

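The wrist view shows the mark at (295,154), the grip at (180,198) and its groove on row 193. Both tubs stand in separate compartments.

```bash
python3 - <<'E'
from h import *
c=cam("wrist")
for n,uv,z in(("groove",(300,194),.06),("track hi",(255,168),.06),("track lo",(255,217),.06),("ledgeTL",(131,143),.046),("ledgeTR",(384,143),.046),("mark",(295.5,154),.053),("grip",(180,192),.1)):print(n,ray(c,uv,z).round(4))
go(.506,.204,.1,181.65)
E
```

```text
groove [0.509 0.288 0.06 ]
track hi [0.4904 0.2539 0.06  ]
track lo [0.5278 0.2535 0.06  ]
ledgeTL [0.4752 0.156  0.046 ]
ledgeTR [0.4694 0.3516 0.046 ]
mark [0.4795 0.2837 0.053 ]
grip [0.5046 0.2098 0.1   ]
t 43.9 turn rotvec [-0.0001  0.      0.0013] shift [ 0.0287 -0.0994  0.1367] F [0.4 0.  0. ] w 0.0435 gf 0.0 pos [0.5318 0.3041 0.4002]
```

Call:
send_rows(xyz=[[0.008,-0.0325,0],[0.008,-0.0325,0],[0.008,-0.0325,0],[0,0,0],[0,0,0.03],[0,0,0.03],[0,0,0],[0,0,0]], rotation=[[0,0,0.0013],[0,0,0],[0,0,0],[0,0,0],[0,0,0],[0,0,0],[0,0,0],[0,0,0]], jaw=[0.5,0.5,0.5,0.5,0.5,0.5,0.5,0.5])

```text
time_s: 44.7
tool_pos: [0.5106, 0.2063, 0.3405]
tool_rot: [-180.0, -0.0, -178.3]
force: [-0.8, 0.2, 0.0]
grip_width: 0.0435
grasp_force: 0.0
```

```bash
python3 - <<'E'
from h import *
c=cam("wrist");cv2.imwrite("pics/w7.png",cv2.resize(c["image"][60:300,120:480],None,fx=2,fy=2))
go(.510,.206,.085,181.65)
E
```

```text
t 44.75 turn rotvec [0.0007 0.0015 0.0002] shift [ 0.001  -0.0003  0.093 ] F [ 1.2 -0.5  1.3] w 0.0439 gf 0.0 pos [0.511  0.2063 0.3415]
```

View pics/w7.png

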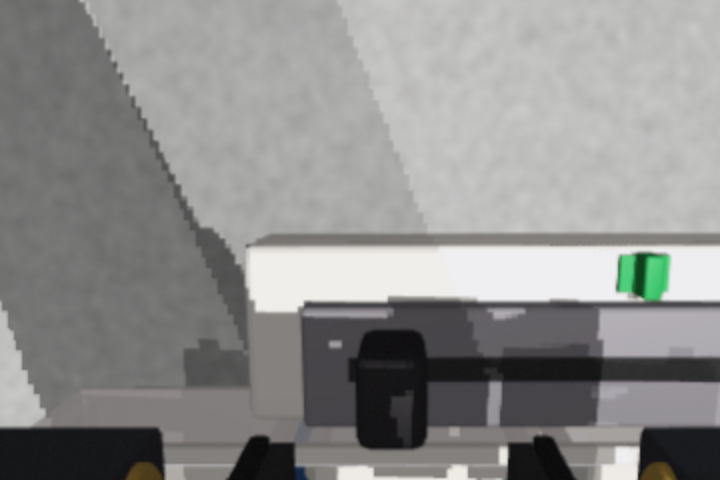

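The grip is at crop column 391 (full 315.5), about 3 mm left of the finger mid-plane. I'll correct it, lower and close.

Call:
send_rows(xyz=[[0,-0.003,0.025],[0,0,0.025],[0,0,0.02],[0,0,0.014],[0,0,0.008],[0,0,0],[0,0,0],[0,0,0],[0,0,0],[0,0,0],[0,0,0]], rotation=[[0,0,0],[0,0,0],[0,0,0],[0,0,0],[0,0,0],[0,0,0],[0,0,0],[0,0,0],[0,0,0],[0,0,0],[0,0,0]], jaw=[0.5,0.5,0.5,0.5,0.5,0.5,0,0,0,0,0], newtons=12)

```text
time_s: 45.85
tool_pos: [0.5109, 0.2029, 0.2489]
tool_rot: [180.0, 0.1, -178.4]
force: [0.3, 0.2, 2.6]
grip_width: 0.0196
grasp_force: 12.0
```

```bash
python3 - <<'E'
from h import *
go(.510,.2834,.085,181.65)
E
```

```text
t 45.85 turn rotvec [ 0.0007  0.001  -0.0002] shift [-0.0015  0.0805  0.0004] F [0.3 0.2 2.6] w 0.0196 gf 12.0 pos [0.5109 0.2029 0.2489]
```

Gripped (19.6 mm). I'll slide it about 80 mm along tool y.

Call:
send_rows(xyz=[[0,0.008,0],[0,0.01,0],[0,0.01,0],[0,0.01,0],[0,0.01,0],[0,0.01,0],[0,0.01,0],[0,0.008,0],[0,0.004,0],[0,0,0],[0,0,0]], rotation=[[0,0,0],[0,0,0],[0,0,0],[0,0,0],[0,0,0],[0,0,0],[0,0,0],[0,0,0],[0,0,0],[0,0,0],[0,0,0]], jaw=[0,0,0,0,0,0,0,0,0,0,0])

```text
time_s: 46.95
tool_pos: [0.5083, 0.2844, 0.2489]
tool_rot: [179.9, 0.1, -178.3]
force: [-0.6, 1.6, 5.2]
grip_width: 0.0202
grasp_force: 12.0
```

```bash
python3 - <<'E'
from h import *
go(.510,.2834,.085,181.65)
c=cam("wrist")
for a,ce,m in blobs(c,(55,100,40),(85,255,255),40): print(a,ce,cv2.boundingRect(m.astype(np.uint8)))
cv2.imwrite("pics/w8.png",cv2.resize(c["image"][40:300,180:460],None,fx=2.2,fy=2.2))
E
```

```text
t 46.95 turn rotvec [0.0023 0.0013 0.001 ] shift [-0.0017 -0.0011  0.0004] F [-0.6  1.6  5.2] w 0.0202 gf 12.0 pos [0.5083 0.2844 0.2489]
1088 [320.23161765 225.46966912] (303, 209, 36, 37)
245 [299.04489796 378.82040816] (289, 372, 23, 13)
```

View pics/w8.png

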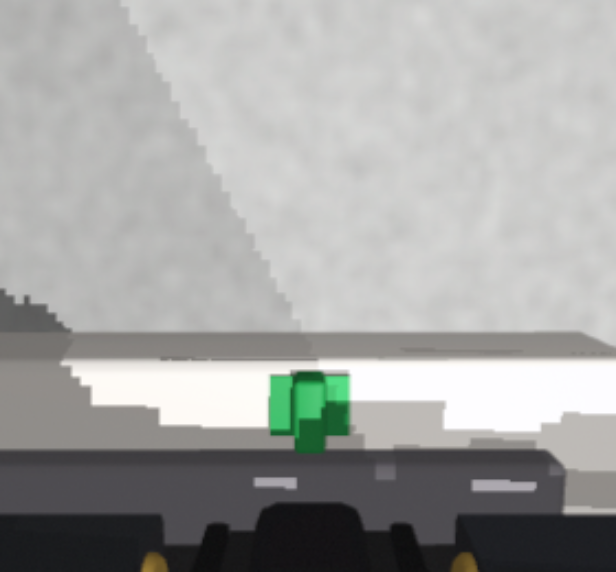

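The mark (crop column 310) and the grip (257–364, centre 310) coincide, so the slider is level with the mark. I'll release and back off.

Call:
send_rows(xyz=[[0,0,0],[0,0,0],[0,0,0],[0,0,0],[0,0,-0.01],[0,0,-0.03],[0,0,-0.04],[0,0,-0.03],[0,0,0],[0,0,0]], rotation=[[0,0,0],[0,0,0],[0,0,0],[0,0,0],[0,0,0],[0,0,0],[0,0,0],[0,0,0],[0,0,0],[0,0,0]], jaw=[0.5,0.5,0.5,0.5,0.5,0.5,0.5,0.5,0.5,0.5])

```text
time_s: 48.0
tool_pos: [0.5085, 0.2826, 0.3596]
tool_rot: [179.9, 0.1, -178.4]
force: [-0.0, -0.5, -0.7]
grip_width: 0.0437
grasp_force: 0.0
```

Call:
send_rows(xyz=[[0,0,-0.045],[0,-0.04,0],[0,-0.04,0],[0,-0.04,0],[0,-0.04,0],[0,-0.04,0],[0,-0.04,0],[0,-0.04,0],[0,0,0],[0,0,0]], rotation=[[0,0,0],[0,0,0],[0,0,0],[0,0,0],[0,0,0],[0,0,0],[0,0,0],[0,0,0],[0,0,0],[0,0,0]], jaw=[0.5,0.5,0.5,0.5,0.5,0.5,0.5,0.5,0.5,0.5])

```text
time_s: 49.0
tool_pos: [0.5159, 0.002, 0.4022]
tool_rot: [180.0, -0.1, -178.5]
force: [0.0, 1.5, 0.2]
grip_width: 0.0436
grasp_force: 0.0
```

```bash
python3 - <<'E'
from h import *
a=cv2.resize(cam("top")["image"][185:310,90:290],(800,500)[::1]) 
b=cv2.resize(cam("scene")["image"][195:310,340:515],(400,263))
a=cv2.resize(a,(480,300)); o=np.zeros((563,480,3),np.uint8);o[:300]=a;o[300:,:400]=b
cv2.imwrite("pics/f.png",o)
for k in("green","red"):find(k,.07)
E
```

```text
green top 257 [191.1 235.8] [0.5962 0.2561 0.07  ] (16.970561981201172, 17.677669525146484)
green scene 145 [425.9 257.4] [0.5967 0.2557 0.07  ] (11.0, 14.0)
green wrist 358 [601.1 284.7] [0.556  0.2267 0.07  ] (50.535133361816406, 9.838699340820312)
green wrist 102 [629.6 350.9] [0.6124 0.2612 0.07  ] (7.0, 17.0)
red top 241 [125.4 238.6] [0.592  0.3836 0.07  ] (16.76007080078125, 17.076295852661133)
red scene 139 [481.2 258.7] [0.593 0.383 0.07 ] (11.0, 14.0)
```

View pics/f.png

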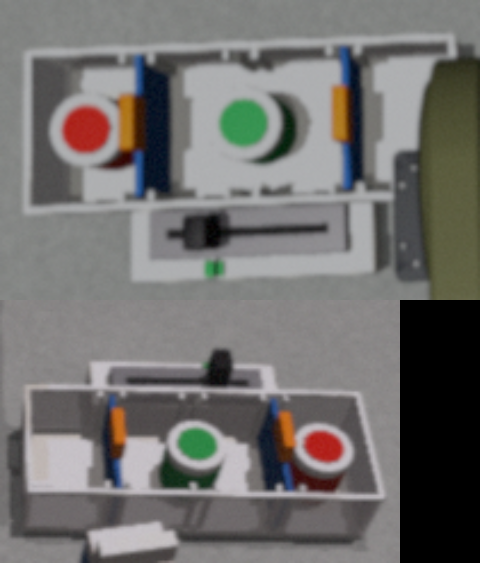

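The red and green tubs stand in separate compartments with both dividers seated. I'll do a quick check of the grip position by projection before handing in.

```bash
python3 - <<'E'
from h import *
# dark blob = grip: outline columns vs projected 20 mm block edges for drawer-y centred on y0
for n in("top","scene"):
    c=cam(n);s=c["image"].max(2)
    r=slice(265,292) if n=="top" else slice(212,231)
    q=slice(155,240) if n=="top" else slice(395,465)
    cols=(s[r,q]<65).sum(0);print(n,[(q.start+i,int(v)) for i,v in enumerate(cols) if v>4])
    for y0 in(.2815,.2835,.2855):
        P=[proj(c,(x,y0+sy*.01,z)) for x in(.496,.524) for sy in(-1,1) for z in(.06,.1)]
        print(y0,np.min(P,0).round(1),np.max(P,0).round(1))
    for a,ce,m in blobs(c,(55,90,40),(85,255,255),8):
        if n=="top" and ce[1]>280 and ce[0]<250 or n=="scene" and 420<ce[0]<445 and ce[1]<232:print("mark",ce,ray(c,ce,.053).round(4))
E
```

```text
top [(161, 5), (166, 5), (167, 12), (168, 14), (169, 14), (170, 13), (171, 14), (172, 13), (173, 13), (174, 13), (175, 13), (176, 13), (177, 14), (178, 14), (179, 14), (180, 14), (181, 14), (182, 12), (183, 11), (184, 7)]
0.2815 [166.5 272.7] [183.9 287.9]
0.2835 [165.4 272.7] [182.9 287.9]
0.2855 [164.3 272.7] [181.9 288. ]
mark [178.75675676 296.2972973 ] [0.4795 0.2827 0.053 ]
scene [(431, 8), (432, 10), (433, 13), (434, 14), (435, 14), (436, 14), (437, 14), (438, 14), (439, 13), (440, 12)]
0.2815 [428.3 215.8] [441.1 235.8]
0.2835 [429.2 215.8] [441.9 235.9]
0.2855 [430.  215.9] [442.8 235.9]
```

```bash
python3 -c "
from cell import env
print(env.sign_off())"
```

```text
the job is handed in; nothing more can be done
None
```

I handed the job in at about 49 s of the 210 s: two dividers are seated in slots 0 and 2, the green and red tubs stand in separate compartments, and the vent slider is level with the green mark to within about 2 mm by the camera checks (no verdict came back).

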